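# Show the carved owl's three sides to the bench scanner

## Task

Pick up the carved wooden owl by the square block on its head and hold it upright in the air over the scanner's round mark, level with the lens, so that the scanner can record it: first its left wing (blue sticker) squarely facing the lens, then its face (red sticker), then its right wing (yellow sticker), keeping still for about one second at each. Then stand the owl upright in the middle of the cork mat, putting it down rather than dropping it, and let go. Do not bump the scanner or disturb the mallet, the gouge and the wax jar.

Things in the scene. Friction and masses are not known exactly. Their poses are not given: they have to be found in the camera images.
- owl: Loose pale carved owl, upright, 193 mm tall, 0.2 to 0.4 kg. Origin: centre of underside, z up. Face along its -x, left wing -y, right wing +y, plain flat back +x. Plinth 62 (x) by 70 (y), body up to 62 by 74, to 148 high (ear tufts 155). On top a brown square holding block 40 by 40, sides along x and y, from 148 to 193 mm up; grip it across x or across y. Starts facing roughly bench +x and +y.
- owl_grip (a point): On the owl's axis inside the holding block, 173 mm above the owl's underside, 20 mm below the top of the block: a good TCP point.
- owl_middle (a point): Point on the owl's upright axis 85 mm above its underside (88 mm below owl_grip): the height to bring level with the lens.
- owl_face (a point): Middle of the owl's front (red sticker), 32 mm from its axis along its -x, 85 mm above its underside.
- owl_left_wing (a point): Middle of the owl's left wing (blue sticker just above it), 37 mm from its axis along its -y, 85 mm above its underside.
- owl_right_wing (a point): Middle of the owl's right wing (yellow sticker just above it), 37 mm from its axis along its +y, 85 mm above its underside.
- scanner: Fixed bench scanner: grey base plate 8 mm thick with post and black head (150 wide, 124 to 179 mm above the bench). Origin on the bench under the round mark; x runs level from mark to lens (a side faces the lens when it looks along scanner +x), z up. Plate x = -60 to 240 mm, y = -65 to 65 mm; head front at x = 172 mm.
- scan_mark (a point): Centre of the round black-and-white target, 84 mm across, painted on the base plate; 8 mm above the bench. The owl's upright axis belongs over it.
- scanner_lens (a point): Front of the lens, 150 mm above the bench and 163 mm from the mark's axis, looking back over the mark.
- cork_mat: Fixed square cork mat, 140 by 140 by 6 mm, flat on the bench; origin at the centre of its underside, top 6 mm above the bench.
- mallet: Loose bystander: dark wooden carver's mallet lying on the bench, head 70 by 110 by 66 mm high, handle 130 mm towards its -x; origin under the centre of the head.
- gouge: Loose bystander: carving gouge lying on the bench, 190 mm long, 24 mm thick; wooden handle to its -x, steel blade to its +x; origin on the bench near the middle.
- wax_jar: Loose bystander: amber jar with a brass lid, 70 mm across, 75 mm high; origin at the centre of its underside.
Things that resemble listed ones, but are neither listed nor needed, are in the scene too. Leave any purple look-alike of the owl alone. Of the things that look like the cork_mat, the smaller one is meant.

How it is judged:
On the way, in this order (a step that is already met when the one before it is completed fails the run):
1. the owl is held still and upright over the mark at lens height, its left wing (blue sticker) facing the lens (horizontal distance between owl_middle and scan_mark below 0.03 m and height (world z) of owl_middle between 0.12 and 0.18 m and angle between owl's own z axis and vertical below 0.2 rad and angle between the y axis of owl and the x axis of scanner, either way round below 0.22 rad and x of owl_left_wing in the frame of scanner above 0.005 m and linear speed of owl below 0.05 m/s and angular speed of owl below 0.3 rad/s), for 0.5 s.
2. the same with its face (red sticker) facing the lens (horizontal distance between owl_middle and scan_mark below 0.03 m and height (world z) of owl_middle between 0.12 and 0.18 m and angle between owl's own z axis and vertical below 0.2 rad and angle between the x axis of owl and the x axis of scanner, either way round below 0.22 rad and x of owl_face in the frame of scanner above 0.005 m and linear speed of owl below 0.05 m/s and angular speed of owl below 0.3 rad/s), for 0.5 s.
3. the same with its right wing (yellow sticker) facing the lens (horizontal distance between owl_middle and scan_mark below 0.03 m and height (world z) of owl_middle between 0.12 and 0.18 m and angle between owl's own z axis and vertical below 0.2 rad and angle between the y axis of owl and the x axis of scanner, either way round below 0.22 rad and x of owl_right_wing in the frame of scanner above 0.005 m and linear speed of owl below 0.05 m/s and angular speed of owl below 0.3 rad/s), for 0.5 s.
At the end, for the whole second after the job is handed in: Owl upright (6 deg), released and at rest on the mat within 35 mm of its centre. Each showing, 0.5 s still: owl axis within 30 mm of the mark, its middle within 30 mm of lens height, tilt under 11 deg, side within 12 deg of square to the lens (horizontal distance between owl and cork_mat below 0.035 m and angle between owl's own z axis and vertical below 0.1 rad and height (world z) of owl between 0.002 and 0.012 m and linear speed of owl below 0.02 m/s and angular speed of owl below 0.1 rad/s and contact force between the fingers and owl below 0.1 N); the robot touches nothing.
It fails at once if the owl is dropped or thrown: it moves faster than 0.4 m/s out of the fingers (contact force between the fingers and owl below 0.1 N and linear speed of owl above 0.4 m/s).
It fails at once if the scanner is bumped with more than 5 N (contact force between scanner and anything else above 5 N).
It fails at once if the mallet is moved more than 30 mm (distance of mallet from where it was at the start of the episode above 0.03 m).
It fails at once if the gouge is moved more than 30 mm (distance of gouge from where it was at the start of the episode above 0.03 m).
It fails at once if the wax jar is moved more than 30 mm (distance of wax_jar from where it was at the start of the episode above 0.03 m).
It also fails if it takes over 54 s, if anything falls off the work surface, if the arm or the gripper's body presses on something with over 40 N, if the wrist force passes 120 N, or if a joint passes its speed limit or range.

## Robot

A 7-joint arm with a two-finger parallel gripper is mounted at the origin on the work surface. World frame = base frame: x ahead of the robot, y to its left, z up, the work surface at z = 0. Lengths are in m, angles in rad, forces in N, time in s.
With the tool pointing down it reaches from about 0.425 to 1.025 m from the base axis. Payload 9.4 kg.
Tool frame: the origin (TCP) lies between the finger pads, 19 mm behind the fingertips; this is the grasp point; z points along the fingers, x is the direction in which the jaws open and shut, and the axes are right-handed (so a half turn about z gives the same grasp; the last joint's range is limited). The gripper opens to 85 mm and grips with 20 to 120 N. Pads are 22 mm wide; open, the fingers measure 114 mm over their backs; the gripper's body (76 mm by 85 mm) begins 54 mm behind the grasp point. The pads swing forward as they close: fully open they stand 13 mm farther back than shut.
Start: joints at [1.191, 0.599, -0.003, 1.599, 0.002, 0.943, -0.08], TCP at [0.216, -0.692, 0.25] pointing down, gripper open.
Joint ranges: [-2.57, 2.57], [-0.35, 1.97], [-1.29, 1.29], [0.11, 2.56], [-1.05, 4.19], [0.11, 1.86], [-2.63, 2.63]. Speed limits (rad/s): [2.22, 2.22, 3.01, 3.01, 3.14, 3.14, 3.14].

## Interface

Orientations are given as a 3x3 rotation matrix whose columns are the frame's x, y, z axes.
In Python, from cell import telemetry, viewer, env gives the robot as it stands. The module is installed in compiled form; this text tells all that it offers.
- The arm moves only by the tool step_arm, never from a script. Its argument "series" is a list of rows, each an object with "xyz": the shift along the world's x, y, z in m, a list of three; "roll": the turn about the world's z in rad. A call has 1 to 12 rows; each row is the pose to reach, as a shift and turn from the pose commanded when the call began; what a row does not reach only later rows make up. A row lasts 1/8 s, in which the tool goes at most 62.5 mm and 10.7 degrees, less where a joint would pass 70% of its speed; a pose out of reach is approached as far as the arm can. A call with a gripper value outside its range is refused whole. "gripper" is the finger opening in m, from 0 to 0.0854, set as the call begins (left out, the last holds). The fingers move at their own pace and stop on an object; the grip force is fixed at half the most. Time passes only in rows, so rows that repeat a pose let the fingers close. It gives the time, the measured TCP pose, the force and the opening at its end, in the units of the state.
- telemetry.get_state(): the state, without advancing time (a new reading comes with each control period).
- viewer.get_image(name): name is "scene" or "top" or "wrist"; returns the picture (384x512x3 uint8, red, green, blue); there is no depth.
- viewer.camera_model(name): a dict with "fx", "fy", "cx", "cy" (pixels), "dist" ([k1, k2, p1, p2, k3] as OpenCV has them; the pictures are not rectified), "eye" and "orientation" of the camera in the world. Camera axes: x right, y down, z forward; pixel columns grow to the right and rows downward; lengths in m; the calibration is good to about 2 mm. A picture is of the moment at which its call begins: read the wrist's pose just before it. camera_model takes no time and is no camera call; for the wrist camera it gives the pose at the moment of the call.
- env.close_job(): hands the job in, once; it reports no verdict.
The state is a dict: "time": time; "joints": joint angles; "dq": joint speeds; "joint_torque": joint torques, N m; "ee_pos": TCP position; "orientation": TCP orientation; "force": force on the tool from outside, world axes, zero at the start; "torque": the same for the moment, N m; "grip_width": finger opening in m.
Only numpy, scipy, OpenCV 4.12 (cv2) and the standard library are available. Lean on these libraries where they do the work, as an engineer would, in place of code of your own. Each camera call takes 0.05 s, during which the arm holds its last target. There are 200 camera calls.

## Working session

There is one attempt and no reset: what is moved stays moved. The work goes in short steps, Python scripts to look and compute and a tool call to move; the robot and the scene stay as the last step left them, time stands still between calls to the robot, and variables do not carry over. Pictures are saved under pics/ and viewed, about 8 in all and at most 12, crops included, and the job is handed in when it is done.

Besides the shell and the picture viewer there is one more tool, called after ">>>" by a JSON object that holds its "op" and its "data". step_arm: Moves the arm, as the interface text tells. Its arguments: {"type":"object","properties":{"series":{"type":"array"},"gripper":{"type":"number"}},"required":["series"]}

```bash
mkdir -p pics
cat > h.py <<'E'
import numpy as np, cv2
from cell import telemetry, viewer, env
def cam(n):
    m=viewer.camera_model(n); K=np.array([[m['fx'],0,m['cx']],[0,m['fy'],m['cy']],[0,0,1.]])
    return K,np.array(m['dist'],float),np.array(m['eye']),np.array(m['orientation'])
def ray(c,uv):
    K,d,e,R=c; p=cv2.undistortPoints(np.array(uv,float).reshape(-1,1,2),K,d).reshape(-1,2)
    v=np.c_[p,np.ones(len(p))]@R.T; return e,v
def plane(c,uv,z):
    e,v=ray(c,uv); return e+v*((z-e[2])/v[:,2])[:,None]
def proj(c,P):
    K,d,e,R=c; q=(np.array(P,float).reshape(-1,3)-e)@R
    return cv2.projectPoints(q,np.zeros(3),np.zeros(3),K,d)[0].reshape(-1,2)
def snap(n,f):
    c=cam(n); im=viewer.get_image(n)[:,:,::-1].copy(); cv2.imwrite(f'pics/{f}.png',im); return c,im
E
python3 - <<'E'
from h import *
for n in('scene','top'):
    c,im=snap(n,n+'0'); print(n,c[2],c[3].round(3).tolist(),c[0][0,0])
a=cv2.imread('pics/scene0.png');b=cv2.imread('pics/top0.png')
s=telemetry.get_state();print(s['time'],s['ee_pos'],s['orientation'],s['grip_width'])
E
```

```text
scene [1.03538768 0.54741034 1.21280964] [[-0.8, 0.489, -0.348], [0.601, 0.661, -0.449], [0.01, -0.568, -0.823]] 447.0733981300666
top [ 0.35752819 -0.05034148  1.29781778] [[0.019, -0.984, 0.176], [-1.0, -0.018, 0.01], [-0.006, -0.176, -0.984]] 415.7472116792519
0.1 [ 0.21607326 -0.69165976  0.2491794 ] [[ 2.98248987e-01 -9.54487952e-01 -5.39792687e-04]
 [-9.54487101e-01 -2.98249446e-01  1.28137334e-03]
 [-1.38404828e-03  1.33056858e-04 -9.99999033e-01]] 0.08558824415537236
```

View pics/top0.png

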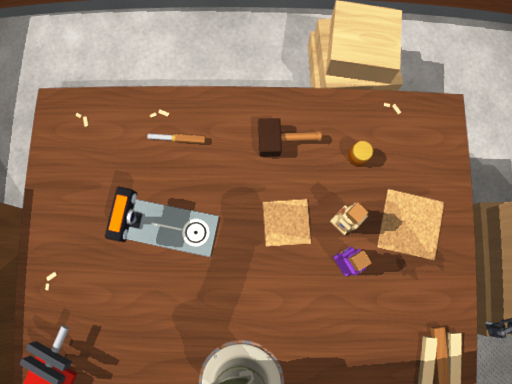

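View pics/scene0.png

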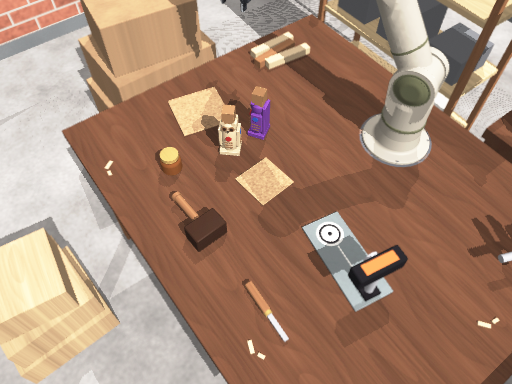

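The top view shows the owl at (350,217), the purple look-alike at (352,262), the small mat at (287,222), the mark at (196,232) and the scanner head at (120,215). The mallet, gouge and jar lie in a row near y=140. Next I'll measure by masks and enlarge the owl.

Run:
```python
from h import *
a=cv2.imread('pics/scene0.png');b=cv2.imread('pics/top0.png');ct=cam('top');cs=cam('scene')
def cont(m,box):
    k=np.zeros_like(m);x0,y0,x1,y1=box;k[y0:y1,x0:x1]=m[y0:y1,x0:x1]
    k=cv2.morphologyEx(k,cv2.MORPH_CLOSE,np.ones((3,3)))
    return max(cv2.findContours(k,0,2)[0],key=cv2.contourArea)
hsv=cv2.cvtColor(b,cv2.COLOR_BGR2HSV)
mat=cv2.inRange(hsv,(8,60,150),(28,200,255))
c=cont(mat,(255,190,320,255));r=cv2.minAreaRect(c);P=plane(ct,cv2.boxPoints(r),.006);print('mat',r,P.mean(0),P.round(3).tolist())
w=cv2.inRange(hsv,(0,0,215),(180,60,255));c=cont(w,(180,215,212,250));r=cv2.minAreaRect(c);print('mark',r,plane(ct,[r[0]],.008))
g=cv2.inRange(hsv,(80,0,100),(120,90,230));c=cont(g,(135,195,225,260));r=cv2.minAreaRect(c);P=plane(ct,cv2.boxPoints(r),.008);print('plate',r,P.round(3).tolist())
# lens front / head orange
hs2=cv2.cvtColor(a,cv2.COLOR_BGR2HSV)
w=cv2.inRange(hs2,(0,0,215),(180,60,255));c=cont(w,(310,215,348,250));print('mark scene',plane(cs,[cv2.minAreaRect(c)[0]],.008))
for n,v in dict(jar=(361,153),mallet=(270,137),hend=(320,136),gouge=(180,139)).items():print(n,plane(ct,[v],.04).round(3))
o=np.hstack([cv2.resize(b[190:280,320:400],None,fx=5,fy=5,interpolation=2),cv2.resize(a[75:165,205:285],None,fx=5,fy=5,interpolation=2)])
cv2.imwrite('pics/owl.png',o)
```

```text
mat ((286.135009765625, 222.02435302734375), (45.56551742553711, 45.49899673461914), 86.18592071533203) [ 0.49384955 -0.12948906  0.006     ] [[0.559, -0.053, 0.006], [0.571, -0.196, 0.006], [0.428, -0.205, 0.006], [0.417, -0.065, 0.006]]
mark ((197.35617065429688, 232.883544921875), (22.82302474975586, 27.855792999267578), 20.556047439575195) [[0.45371643 0.1465243  0.008     ]]
plate ((172.40850830078125, 225.55970764160156), (85.80335998535156, 44.395259857177734), 11.888657569885254) [[0.43, 0.374, 0.008], [0.569, 0.353, 0.008], [0.518, 0.081, 0.008], [0.383, 0.105, 0.008]]
mark scene [[0.45252872 0.14986527 0.008     ]]
jar [[ 0.712 -0.363  0.04 ]]
mallet [[ 0.758 -0.075  0.04 ]]
hend [[ 0.764 -0.233  0.04 ]]
gouge [[0.747 0.211 0.04 ]]
```

View pics/owl.png

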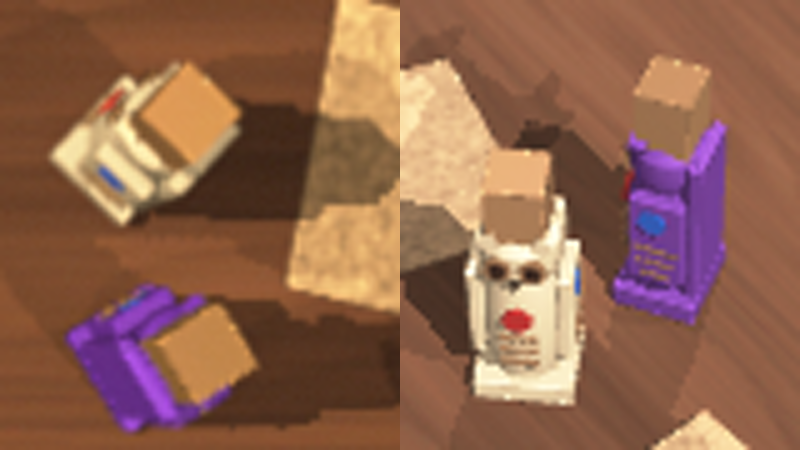

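The enlarged crop shows the owl's block-top corners at about (182,62), (242,118), (193,168) and (135,115). The red sticker faces up-left and the blue one down-left.

Run:
```python
from h import *
ct=cam('top');cs=cam('scene')
q=np.array([(182,62),(242,118),(193,168),(135,115)])/5+[320,190]-.4
P=plane(ct,q,.193);print(P.round(4),P.mean(0))
e=np.diff(np.r_[P,P[:1]],axis=0)[:,:2];print(np.hypot(*e.T),np.degrees(np.arctan2(e[:,1],e[:,0]))%90)
q2=np.array([(487,150),(550,152),(547,198),(482,194)])-[400,0];q2=q2/5+[205,75]-.4
P2=plane(cs,q2,.193);print('scene',P2.mean(0),P2.round(3).tolist())
q3=np.array([(218,303),(258,365),(210,407),(150,360)])/5+[320,190]-.4
print('purple',plane(ct,q3,.193).mean(0))
```

```text
[[ 0.531  -0.3071  0.193 ]
 [ 0.5009 -0.3395  0.193 ]
 [ 0.4734 -0.3121  0.193 ]
 [ 0.5017 -0.2809  0.193 ]] [ 0.5017553  -0.30989589  0.193     ]
[0.04419184 0.03883338 0.04206886 0.03935617] [47.10982088 45.00636777 47.84897834 48.1306156 ]
scene [ 0.50116595 -0.312087    0.193     ] [[0.505, -0.34, 0.193], [0.473, -0.315, 0.193], [0.498, -0.283, 0.193], [0.529, -0.31, 0.193]]
purple [ 0.37178025 -0.31933274  0.193     ]
```

>>> {"op": "step_arm", "data": {"series": [{"xyz": [0.01,0.02,0.03],"roll": 0.04},{"xyz": [0.04,0.05,0.05],"roll": 0.09},{"xyz": [0.07,0.09,0.05],"roll": 0.14},{"xyz": [0.1,0.13,0.05],"roll": 0.19},{"xyz": [0.13,0.17,0.05],"roll": 0.24},{"xyz": [0.16,0.21,0.05],"roll": 0.29},{"xyz": [0.19,0.25,0.05],"roll": 0.34},{"xyz": [0.22,0.29,0.05],"roll": 0.39},{"xyz": [0.25,0.33,0.05],"roll": 0.44},{"xyz": [0.275,0.365,0.05],"roll": 0.49},{"xyz": [0.285,0.381,0.05],"roll": 0.52},{"xyz": [0.285,0.381,0.05],"roll": 0.52}]}}

```text
time: 1.6
ee_pos: [0.5014, -0.3104, 0.2998]
orientation: [[0.734, -0.679, -0.0], [-0.679, -0.734, 0.0], [-0.0, 0.0, -1.0]]
force: [0.4, 0.2, 1.0]
grip_width: 0.0856
```

Run:
```python
from h import *
s=telemetry.get_state();c,im=snap('wrist','w1')
R=s['orientation'];print(s['time'],s['ee_pos'],np.degrees(np.arctan2(R[1][0],R[0][0])),s['joints'],c[2],c[3].round(3).tolist())
np.savez('w1.npz',K=c[0],d=c[1],e=c[2],R=c[3])
x=.5015,-.311
print(proj(c,[(*x,.193),(*x,0)]))
```

```text
1.6 [ 0.50137001 -0.31042837  0.29976887] -42.76436455925688 [ 0.60680225  0.39053116 -0.20628498  1.8526129   0.09904447  0.90883632
 -0.3917636 ] [ 0.55218691 -0.2527091   0.42322731] [[0.735, -0.646, -0.207], [-0.678, -0.7, -0.223], [-0.001, 0.305, -0.953]]
[[256.46030279 203.06632688]
 [255.1958897  157.73582786]]
```

View pics/w1.png

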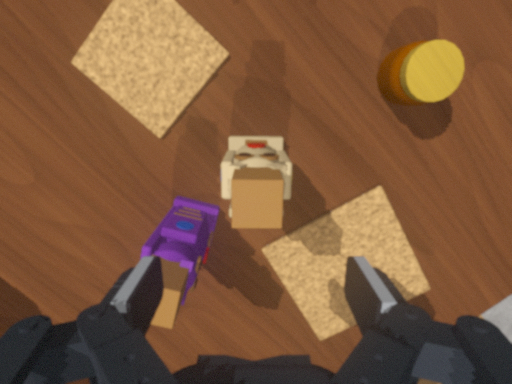

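The wrist view shows the block top centred near (257,203) as predicted, with edges parallel to the image. The grasp yaw is right, and the purple owl lies well off the finger line. I'll descend and then grip.

>>> {"op": "step_arm", "data": {"series": [{"xyz": [0,0,-0.03],"roll": 0},{"xyz": [0,0,-0.07],"roll": 0},{"xyz": [0,0,-0.1],"roll": 0},{"xyz": [0,0,-0.122],"roll": 0},{"xyz": [0,0,-0.122],"roll": 0},{"xyz": [0,0,-0.122],"roll": 0}], "gripper": 0.0854}}

```text
time: 2.4
ee_pos: [0.5009, -0.3124, 0.1787]
orientation: [[0.732, -0.682, 0.0], [-0.682, -0.732, -0.001], [0.001, 0.0, -1.0]]
force: [0.1, 0.4, 1.6]
grip_width: 0.0853
```

>>> {"op": "step_arm", "data": {"series": [{"xyz": [0,0,0],"roll": 0},{"xyz": [0,0,0],"roll": 0},{"xyz": [0,0,0],"roll": 0},{"xyz": [0,0,0],"roll": 0},{"xyz": [0,0,0],"roll": 0},{"xyz": [0,0,0],"roll": 0},{"xyz": [0,0,0],"roll": 0},{"xyz": [0,0,0],"roll": 0}], "gripper": 0.0}}

```text
time: 3.4
ee_pos: [0.5018, -0.3114, 0.1788]
orientation: [[0.733, -0.68, 0.001], [-0.68, -0.733, -0.001], [0.002, -0.0, -1.0]]
force: [-0.6, -1.5, 5.5]
grip_width: 0.0394
```

>>> {"op": "step_arm", "data": {"series": [{"xyz": [0,0,0.01],"roll": 0},{"xyz": [0,0,0.03],"roll": 0},{"xyz": [0,0,0.055],"roll": 0},{"xyz": [0,0.02,0.066],"roll": 0},{"xyz": [-0.002,0.05,0.066],"roll": -0.08},{"xyz": [-0.005,0.085,0.066],"roll": -0.17},{"xyz": [-0.01,0.12,0.066],"roll": -0.26},{"xyz": [-0.015,0.16,0.066],"roll": -0.35},{"xyz": [-0.02,0.2,0.066],"roll": -0.45},{"xyz": [-0.024,0.235,0.066],"roll": -0.54},{"xyz": [-0.028,0.26,0.066],"roll": -0.6},{"xyz": [-0.029,0.27,0.066],"roll": -0.62}]}}

```text
time: 4.9
ee_pos: [0.4708, -0.0381, 0.2438]
orientation: [[0.204, -0.979, -0.002], [-0.979, -0.204, 0.001], [-0.001, 0.001, -1.0]]
force: [0.1, 0.1, -2.7]
grip_width: 0.039
```

Run:
```python
from h import *
s=telemetry.get_state();R=s['orientation']
print(s['ee_pos'],np.degrees(np.arctan2(R[1][0],R[0][0])),s['joints'].round(2) if hasattr(s['joints'],'round') else s['joints'],s['force'],s['grip_width'])
```

```text
[ 0.47076691 -0.03807089  0.24377594] -78.24755135615572 [ 0.03  0.31 -0.08  2.16  0.04  0.67 -1.45] [ 0.07652361  0.07616956 -2.67323156] 0.03904051530603855
```

>>> {"op": "step_arm", "data": {"series": [{"xyz": [-0.002,0.02,0],"roll": -0.04},{"xyz": [-0.005,0.05,0],"roll": -0.11},{"xyz": [-0.008,0.085,0],"roll": -0.18},{"xyz": [-0.012,0.12,0],"roll": -0.25},{"xyz": [-0.015,0.15,0],"roll": -0.31},{"xyz": [-0.017,0.172,0],"roll": -0.36},{"xyz": [-0.018,0.186,0],"roll": -0.38},{"xyz": [-0.018,0.186,0],"roll": -0.38},{"xyz": [-0.018,0.186,0],"roll": -0.38}]}}

```text
time: 6.02
ee_pos: [0.4535, 0.1446, 0.2438]
orientation: [[-0.176, -0.984, -0.001], [-0.984, 0.176, -0.0], [0.001, 0.001, -1.0]]
force: [0.1, 0.0, -3.1]
grip_width: 0.0392
```

Run:
```python
from h import *
s=telemetry.get_state();R=s['orientation']
print(s['ee_pos'],np.degrees(np.arctan2(R[1][0],R[0][0])),s['joints'])
a,A=snap('scene','s2');b,B=snap('top','t2')
cv2.imwrite('pics/show1.png',np.hstack([cv2.resize(A[130:330,240:440],(400,400),interpolation=2),cv2.resize(B[150:300,90:240],(400,400),interpolation=2)]))
```

```text
[0.45349838 0.14457485 0.24383285] -100.11403529127325 [-0.40744894  0.31317737 -0.02641407  2.15999094  0.01327275  0.66950821
 -2.19031397]
```

View pics/show1.png

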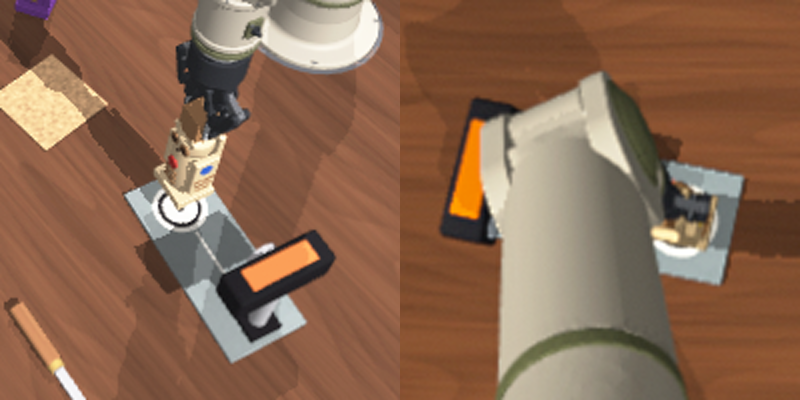

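The owl hangs upright over the mark with its blue sticker facing the lens. I'll hold it here, then turn it.

>>> {"op": "step_arm", "data": {"series": [{"xyz": [0,0.003,0],"roll": 0},{"xyz": [0,0.003,0],"roll": 0},{"xyz": [0,0.003,0],"roll": 0},{"xyz": [0,0.003,0],"roll": 0},{"xyz": [0,0.003,0],"roll": 0},{"xyz": [0,0.003,0],"roll": 0},{"xyz": [0,0.003,0],"roll": 0},{"xyz": [0,0.003,0],"roll": 0},{"xyz": [0,0.003,0],"roll": 0},{"xyz": [0,0.003,0],"roll": 0},{"xyz": [0,0.003,0],"roll": 0}]}}

```text
time: 7.5
ee_pos: [0.4542, 0.148, 0.244]
orientation: [[-0.176, -0.984, -0.0], [-0.984, 0.176, 0.0], [-0.0, 0.0, -1.0]]
force: [0.3, 0.2, -3.8]
grip_width: 0.0391
```

>>> {"op": "step_arm", "data": {"series": [{"xyz": [0,0,0],"roll": 0.06},{"xyz": [0,0,0],"roll": 0.17},{"xyz": [0,0,0],"roll": 0.32},{"xyz": [0,0,0],"roll": 0.48},{"xyz": [0,0,0],"roll": 0.64},{"xyz": [0,0,0],"roll": 0.8},{"xyz": [0,0,0],"roll": 0.96},{"xyz": [0,0,0],"roll": 1.12},{"xyz": [0,0,0],"roll": 1.28},{"xyz": [0,0,0],"roll": 1.42},{"xyz": [0,0,0],"roll": 1.52},{"xyz": [0,0,0],"roll": 1.57}]}}

```text
time: 9.0
ee_pos: [0.4542, 0.1478, 0.2439]
orientation: [[0.985, -0.175, -0.0], [-0.175, -0.985, -0.0], [-0.0, 0.0, -1.0]]
force: [-0.0, 0.2, -3.1]
grip_width: 0.0394
```

>>> {"op": "step_arm", "data": {"series": [{"xyz": [0,0,0],"roll": 0},{"xyz": [0,0,0],"roll": 0},{"xyz": [0,0,0],"roll": 0},{"xyz": [0,0,0],"roll": 0},{"xyz": [0,0,0],"roll": 0},{"xyz": [0,0,0],"roll": 0},{"xyz": [0,0,0],"roll": 0},{"xyz": [0,0,0],"roll": 0},{"xyz": [0,0,0],"roll": 0},{"xyz": [0,0,0],"roll": 0}]}}

```text
time: 10.25
ee_pos: [0.4542, 0.148, 0.244]
orientation: [[0.984, -0.177, -0.0], [-0.177, -0.984, -0.0], [-0.0, 0.0, -1.0]]
force: [0.4, 0.3, -3.7]
grip_width: 0.0395
```

Run:
```python
from h import *
s=telemetry.get_state();R=s['orientation']
print(s['ee_pos'],np.degrees(np.arctan2(R[1][0],R[0][0])),s['joints'])
a,A=snap('scene','s3')
cv2.imwrite('pics/show2.png',cv2.resize(A[130:330,240:440],(600,600),interpolation=2))
```

```text
[0.45416919 0.1479707  0.24396733] -10.199142107170294 [-0.0999185   0.34155829 -0.43200889  2.13860408  0.21880188  0.70265877
 -0.85584845]
```

View pics/show2.png

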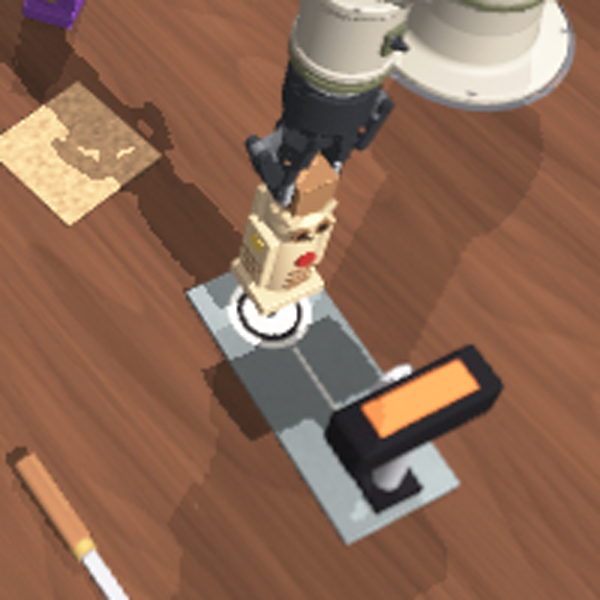

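The red sticker at (305,260) faces the lens, with the owl upright over the mark. Next comes the right wing, then the carry to the mat.

>>> {"op": "step_arm", "data": {"series": [{"xyz": [0,0,0],"roll": 0.06},{"xyz": [0,0,0],"roll": 0.17},{"xyz": [0,0,0],"roll": 0.32},{"xyz": [0,0,0],"roll": 0.48},{"xyz": [0,0,0],"roll": 0.64},{"xyz": [0,0,0],"roll": 0.8},{"xyz": [0,0,0],"roll": 0.96},{"xyz": [0,0,0],"roll": 1.12},{"xyz": [0,0,0],"roll": 1.28},{"xyz": [0,0,0],"roll": 1.42},{"xyz": [0,0,0],"roll": 1.52},{"xyz": [0,0,0],"roll": 1.57}]}}

```text
time: 11.8
ee_pos: [0.4542, 0.1478, 0.2439]
orientation: [[0.176, 0.984, -0.0], [0.984, -0.176, -0.0], [-0.0, -0.0, -1.0]]
force: [0.2, 0.3, -3.3]
grip_width: 0.0391
```

>>> {"op": "step_arm", "data": {"series": [{"xyz": [0,0,0],"roll": 0},{"xyz": [0,0,0],"roll": 0},{"xyz": [0,0,0],"roll": 0},{"xyz": [0,0,0],"roll": 0},{"xyz": [0,0,0],"roll": 0},{"xyz": [0,0,0],"roll": 0},{"xyz": [0,0,0],"roll": 0},{"xyz": [0,0,0],"roll": 0},{"xyz": [0,0,0],"roll": 0},{"xyz": [0,0,0],"roll": 0}]}}

```text
time: 13.05
ee_pos: [0.4542, 0.148, 0.244]
orientation: [[0.178, 0.984, 0.0], [0.984, -0.178, 0.0], [0.0, 0.0, -1.0]]
force: [0.2, 0.5, -3.9]
grip_width: 0.0395
```

Run:
```python
from h import *
s=telemetry.get_state();R=s['orientation']
print(s['ee_pos'],np.degrees(np.arctan2(R[1][0],R[0][0])),s['joints'])
a,A=snap('scene','s4')
cv2.imwrite('pics/show3.png',cv2.resize(A[130:330,240:440],(600,600),interpolation=2))
```

```text
[0.45420134 0.14799406 0.24397562] 79.75800685968179 [ 0.20164302  0.42360283 -0.85157071  2.12224359  0.45349163  0.78369991
  0.45581504]
```

View pics/show3.png

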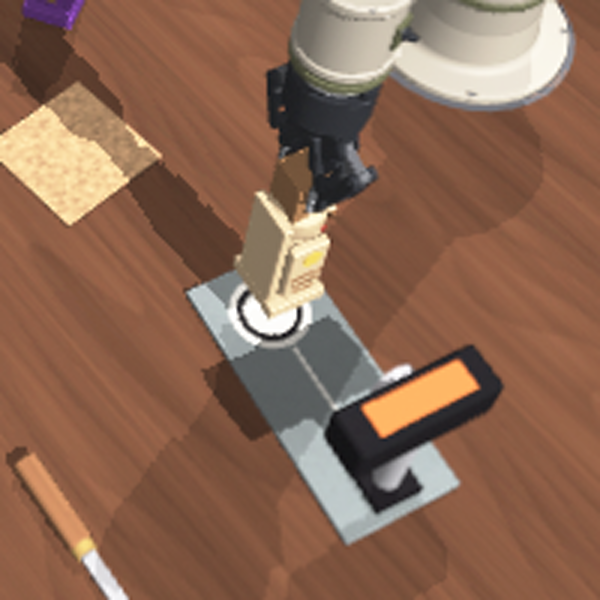

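The yellow sticker at (312,258) faces the lens. Now I'll carry the owl to the mat.

>>> {"op": "step_arm", "data": {"series": [{"xyz": [0.002,-0.01,0],"roll": -0.03},{"xyz": [0.006,-0.04,0],"roll": -0.1},{"xyz": [0.01,-0.075,0],"roll": -0.2},{"xyz": [0.015,-0.11,0],"roll": -0.3},{"xyz": [0.02,-0.145,0],"roll": -0.4},{"xyz": [0.025,-0.18,0],"roll": -0.5},{"xyz": [0.03,-0.215,0],"roll": -0.6},{"xyz": [0.035,-0.245,0],"roll": -0.7},{"xyz": [0.038,-0.265,0],"roll": -0.77},{"xyz": [0.04,-0.277,0],"roll": -0.8},{"xyz": [0.04,-0.277,0],"roll": -0.8},{"xyz": [0.04,-0.277,0],"roll": -0.8}]}}

```text
time: 14.6
ee_pos: [0.4942, -0.1278, 0.244]
orientation: [[0.829, 0.56, -0.0], [0.56, -0.829, 0.001], [0.0, -0.0, -1.0]]
force: [0.3, 0.5, -4.0]
grip_width: 0.0394
```

>>> {"op": "step_arm", "data": {"series": [{"xyz": [0,0,-0.01],"roll": 0},{"xyz": [0,0,-0.025],"roll": 0},{"xyz": [0,0,-0.038],"roll": 0},{"xyz": [0,0,-0.046],"roll": 0},{"xyz": [0,0,-0.051],"roll": 0},{"xyz": [0,0,-0.054],"roll": 0},{"xyz": [0,0,-0.056],"roll": 0},{"xyz": [0,0,-0.056],"roll": 0},{"xyz": [0,0,-0.056],"roll": 0}]}}

```text
time: 15.72
ee_pos: [0.4943, -0.1291, 0.1882]
orientation: [[0.83, 0.558, 0.0], [0.558, -0.83, -0.0], [0.0, 0.0, -1.0]]
force: [0.8, 0.3, -3.9]
grip_width: 0.0394
```

Run:
```python
from h import *
s=telemetry.get_state();print(s['ee_pos'],s['force'],s['joints'])
w,W=snap('wrist','w5');a,A=snap('scene','s5')
cv2.imwrite('pics/mat.png',np.hstack([cv2.resize(W,(512,384)),cv2.resize(A[120:240,200:290],(288,384),interpolation=2)]))
```

```text
[ 0.49430017 -0.12906386  0.18820218] [ 0.82679403  0.34261105 -3.85936453] [ 0.54293286  0.48280547 -0.55149305  2.12143208  0.41836216  0.64244024
  0.29416263]
```

View pics/mat.png

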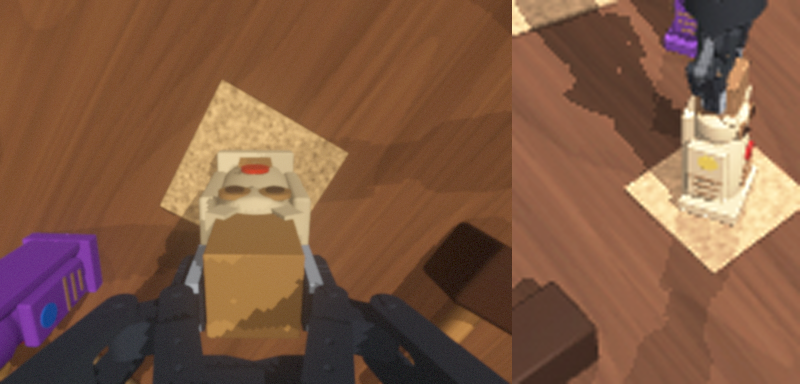

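The owl is upright just above the middle of the mat. I'll lower it the last few millimetres and watch the force.

>>> {"op": "step_arm", "data": {"series": [{"xyz": [0,0,-0.001],"roll": 0},{"xyz": [0,0,-0.002],"roll": 0},{"xyz": [0,0,-0.003],"roll": 0},{"xyz": [0,0,-0.003],"roll": 0},{"xyz": [0,0,-0.003],"roll": 0}]}}

```text
time: 16.45
ee_pos: [0.4942, -0.129, 0.185]
orientation: [[0.83, 0.558, 0.0], [0.558, -0.83, -0.0], [-0.0, 0.0, -1.0]]
force: [0.8, -0.6, -2.8]
grip_width: 0.0389
```

>>> {"op": "step_arm", "data": {"series": [{"xyz": [0,0,-0.0005],"roll": 0},{"xyz": [0,0,-0.001],"roll": 0},{"xyz": [0,0,-0.001],"roll": 0},{"xyz": [0,0,-0.001],"roll": 0}]}}

```text
time: 16.95
ee_pos: [0.4945, -0.129, 0.1847]
orientation: [[0.83, 0.558, 0.001], [0.558, -0.83, -0.001], [0.0, 0.001, -1.0]]
force: [-1.7, 0.4, 6.9]
grip_width: 0.0392
```

The contact force shows the owl standing on the mat, so I'll release it.

>>> {"op": "step_arm", "data": {"series": [{"xyz": [0,0,0],"roll": 0},{"xyz": [0,0,0],"roll": 0},{"xyz": [0,0,0],"roll": 0},{"xyz": [0,0,0],"roll": 0},{"xyz": [0,0,0],"roll": 0},{"xyz": [0,0,0],"roll": 0},{"xyz": [0,0,0],"roll": 0},{"xyz": [0,0,0],"roll": 0}], "gripper": 0.0854}}

```text
time: 17.95
ee_pos: [0.4942, -0.129, 0.184]
orientation: [[0.83, 0.558, 0.0], [0.558, -0.83, -0.0], [0.0, 0.0, -1.0]]
force: [-0.0, -0.3, 0.7]
grip_width: 0.0853
```

>>> {"op": "step_arm", "data": {"series": [{"xyz": [0,0,0.01],"roll": 0},{"xyz": [0,0,0.03],"roll": 0},{"xyz": [0,0,0.06],"roll": 0},{"xyz": [0,0,0.1],"roll": 0},{"xyz": [0,0,0.13],"roll": 0},{"xyz": [0,0,0.14],"roll": 0},{"xyz": [0,0,0.14],"roll": 0},{"xyz": [0,0,0.14],"roll": 0}]}}

```text
time: 18.95
ee_pos: [0.4936, -0.1291, 0.3229]
orientation: [[0.83, 0.558, -0.002], [0.558, -0.83, 0.0], [-0.001, -0.001, -1.0]]
force: [0.1, -0.3, 0.1]
grip_width: 0.085
```

Run:
```python
from h import *
s=telemetry.get_state();print(s['ee_pos'],s['force'],s['dq'])
w,W=snap('wrist','w6');a,A=snap('scene','s6')
print(proj(w,[(.494,-.129,.193),(.494,-.129,.006)]))
cv2.imwrite('pics/end.png',np.hstack([W,cv2.resize(A[120:240,200:290],(288,384),interpolation=2)]))
```

```text
[ 0.49357402 -0.12905955  0.32293337] [ 0.11011052 -0.29538884  0.08215753] [-0.00253473  0.00601257 -0.00031907 -0.00035839 -0.0008824   0.00336774
  0.0005616 ]
[[255.5964891  197.4445525 ]
 [254.89265291 157.70942691]]
```

View pics/end.png

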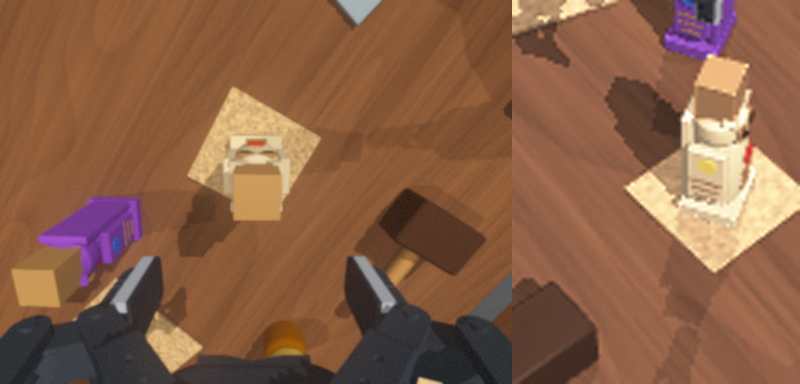

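The owl stands upright and released. Its block is at about (257,195), and the mat centre I worked out from the mat's corners is about (254.5,157), against a predicted (254.9,157.7).

```bash
python3 -c "
from cell import env; print(env.close_job())"
```

```text
the job is handed in; nothing more can be done
None
```

I gripped the owl by its head block and held it over the mark at lens height. It showed its left wing, its face and its right wing to the lens in turn, still for about 1.25 s each. I then set it down on the middle of the small cork mat, let go and raised the arm clear. The job was handed in at about 19 s of the 54 s allowed, and no verdict was reported.

- **Showings:** pictures taken at each one showed the right sticker facing the lens. The gripper stayed within about 4 mm of the measured mark position at all three.
- **Placing:** the last pictures show the owl upright. By eye, the mat centre in the wrist picture agrees with the point where I set the owl down, well inside the 35 mm limit. The tool force was close to zero after release.
- **Bystanders:** I moved nothing near the mallet, gouge, jar or scanner. I did not measure their positions again at the end.
- **Disagreements:** none of my checks failed. The two camera views of the mark differed by about 3 mm.

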